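# Line up the stump casts on the curing board by height

## Robot

A 6-joint arm with a two-finger parallel gripper is mounted at the origin on a cart in front of the work surface, level with it; the furniture and walls round the work are solid. World frame = base frame: x ahead of the robot, y to its left, z up, the work surface at z = 0. Lengths are in m, angles in rad, forces in N, time in s.
With the tool pointing down it reaches from about 0.35 to 0.8 m from the base axis. Payload 7.3 kg.
Tool frame: the origin (TCP) lies between the finger pads; the fingertips stand 25 mm ahead of it and the grasp point (between the pads) lies 6 mm ahead of it (r.tip_extent is the distance from the TCP to the fingertips, in m); z points along the fingers, y is the direction in which the jaws open and shut (so a half turn about z gives the same grasp; the last joint's range is limited). The gripper opens to 85 mm and grips with 20 to 120 N. Pads are 22 mm wide; open, the fingers measure 114 mm over their backs; the gripper's body (76 mm by 85 mm) begins 54 mm behind the grasp point. The pads swing forward as they close: fully open they stand 13 mm farther back than shut.
Start: joints at [-1.292, 0.342, 1.524, -0, 1.275, -0.146], TCP at [0.216, -0.478, 0.256] pointing down, gripper open.
Joint ranges: [-2.53, 2.53], [-0.77, 2.02], [0.04, 2.7], [-1, 4.14], [0.28, 2.66], [-3.11, 3.11]. Speed limits (rad/s): [2.57, 2.57, 3.14, 3.14, 3.14, 3.14].

## Interface

Orientations are given as a unit quaternion [x, y, z, w].
In Python, from workcell import r, command_gripper, optics gives the robot as it stands. The module is installed in compiled form; this text tells all that it offers. Calls block until the motion is done:
- r.reach(position, orientation): joint-space move of the TCP to a pose.
- r.move_straight(position, orientation=None, speed=0.15, max_force=None): straight line of the TCP; orientation=None keeps the orientation; speed is the mean speed in m/s. With max_force (N) it stops when the force on the tool has changed by that much, and returns True; else False.
- r.movej(angles): joint-space move.
- command_gripper(opening, force=None): finger opening in m; force is the grip in N (None keeps the last); returns when the fingers have stopped.
- r.hold(seconds).
- r.solve_ik(position, orientation): joint angles nearest the present ones, or None.
- r.read_state(): the state.
- optics.get_image(name): name is "scene" or "top"; returns (picture, depth): 420x560x3 uint8, red, green, blue; 420x560 float32, m along the optical axis (not along the pixel's ray), 0 where there is no reading.
- optics.camera_model(name): a dict with "K" (3x3 intrinsics, pixels), "R" (3x3) and "t" (3): a world point X has camera coordinates R X + t. Camera axes: x right, y down, z forward; pixel columns grow to the right and rows downward; lengths in m; the calibration is good to about 2 mm. A picture is of the moment at which its call begins. camera_model takes no time and is no camera call.
A pose or a line that the arm cannot do raises r.PlanningError and nothing moves.
- r.finish_job(): hands the job in, once; it reports no verdict.
The state is a dict: "time_s": time; "joint_positions": joint angles; "dq": joint speeds; "tau": joint torques, N m; "eef_pos": TCP position; "eef_rot": TCP orientation; "contact_force": force on the tool from outside, world axes, zero at the start; "torque": the same for the moment, N m; "grip_width": finger opening in m.
Only numpy, scipy, OpenCV 4.12 (cv2) and the standard library are available. Lean on these libraries where they do the work, as an engineer would, in place of code of your own. Each camera call takes 0.05 s, during which the arm holds its last target.

## Task

Stand the four plaster stump models upright on the four cork pads of the curing board, one in the middle of each pad, in order of height: the tallest on the pad next to the white jar with the blue lid, then ever shorter to the shortest on the pad next to the metal tin. Do not tip any model over, and leave the jar and the tin where they stand.

Things in the scene. Friction and masses are not known exactly. Their poses are not given: they have to be found in the camera images.
- cast_124: loose plaster stump model, round, 59 mm across and 124 mm tall in plaster with rounded shoulders, standing upright; a bare steel pipe 20 mm thick sticks up 42 mm from the middle of its top (total 166 mm), by which it can be gripped from any side; 0.2 to 0.6 kg. Origin: centre of its underside, z up along the pipe
- cast_106: loose plaster stump model, round, 54 mm across and 106 mm tall in plaster with rounded shoulders, standing upright; a bare steel pipe 20 mm thick sticks up 42 mm from the middle of its top (total 148 mm), by which it can be gripped from any side; 0.2 to 0.6 kg. Origin: centre of its underside, z up along the pipe
- cast_88: loose plaster stump model, round, 49 mm across and 88 mm tall in plaster with rounded shoulders, standing upright; a bare steel pipe 20 mm thick sticks up 42 mm from the middle of its top (total 130 mm), by which it can be gripped from any side; 0.2 to 0.6 kg. Origin: centre of its underside, z up along the pipe
- cast_70: loose plaster stump model, round, 44 mm across and 70 mm tall in plaster with rounded shoulders, standing upright; a bare steel pipe 20 mm thick sticks up 42 mm from the middle of its top (total 112 mm), by which it can be gripped from any side; 0.2 to 0.6 kg. Origin: centre of its underside, z up along the pipe
- pad_1: flat oval cork pad 60x75x10 mm, fixed on the plywood curing board (12 mm thick), an end of the row (the board's left end as the robot sees it); pads are numbered along the row, about 100 mm apart. Origin: centre of its underside; its top, 10 mm higher, is 22 mm above the bench
- pad_2: flat oval cork pad 60x75x10 mm, fixed on the plywood curing board (12 mm thick), an inner place of the row; pads are numbered along the row, about 100 mm apart. Origin: centre of its underside; its top, 10 mm higher, is 22 mm above the bench
- pad_3: flat oval cork pad 60x75x10 mm, fixed on the plywood curing board (12 mm thick), an inner place of the row; pads are numbered along the row, about 100 mm apart. Origin: centre of its underside; its top, 10 mm higher, is 22 mm above the bench
- pad_4: flat oval cork pad 60x75x10 mm, fixed on the plywood curing board (12 mm thick), an end of the row (the board's right end as the robot sees it); pads are numbered along the row, about 100 mm apart. Origin: centre of its underside; its top, 10 mm higher, is 22 mm above the bench
- jar: closed white jar with a blue screw lid, 65 mm across, 88 mm tall, loose on the bench just past one end of the board (which end changes). Origin: centre of its underside
- tin: open grey metal tin, 104 mm across, 66 mm tall, loose on the bench just past the other end of the board. Origin: centre of its underside

How it is judged:
By the outcome, as a careful person would: the job done as asked, in the order asked, and still so for the second after the job is handed in, with the robot touching nothing.
It also fails if it takes over 117 s, if anything falls off the work surface, if the arm or the gripper's body presses on something with over 40 N, if the wrist force passes 120 N, or if a joint passes its speed limit or range.

## Working session

There is one attempt and no reset: what is moved stays moved. The work goes in short steps, each a Python script; the robot and the scene stay as the last script left them, time stands still between calls to the robot, and variables do not carry over. Pictures are saved under pics/ and viewed, and the job is handed in when it is done.

```bash
mkdir -p pics; python3 - <<'E'
from workcell import r, command_gripper, optics
import cv2, numpy as np
for n in ("scene","top"):
    p,d=optics.get_image(n); np.savez(f"pics/{n}0.npz",p=p,d=d)
    cv2.imwrite(f"pics/{n}0.png",p[:,:,::-1])
    m=optics.camera_model(n); print(n,np.round(m["K"],1).tolist(),np.round(m["R"],3).tolist(),np.round(m["t"],3), (d>0).mean())
s=r.read_state();print(s["time_s"],s["eef_pos"],s["eef_rot"],s["grip_width"],r.tip_extent)
E
```

```text
scene [[522.0, 0.0, 280.6], [0.0, 522.0, 195.8], [0.0, 0.0, 1.0]] [[-0.778, -0.628, -0.016], [-0.439, 0.562, -0.7], [0.449, -0.538, -0.714]] [0.433 0.272 0.903] 0.9957908163265307
top [[496.7, 0.0, 284.7], [0.0, 496.7, 208.4], [0.0, 0.0, 1.0]] [[0.017, -1.0, 0.022], [-0.99, -0.02, -0.142], [0.143, -0.019, -0.99]] [-0.047  0.53   1.054] 0.9959991496598639
0.1 [ 0.21630825 -0.47803098  0.25569538] [ 9.77528175e-01  2.10803707e-01 -4.70719931e-05 -6.80432718e-04] 0.08555445688102277 0.025
```

View pics/scene0.png

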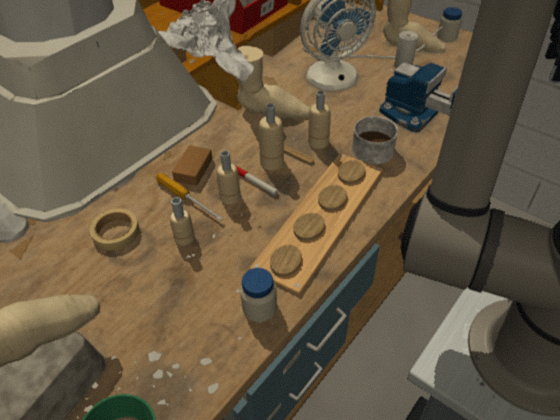

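View pics/top0.png

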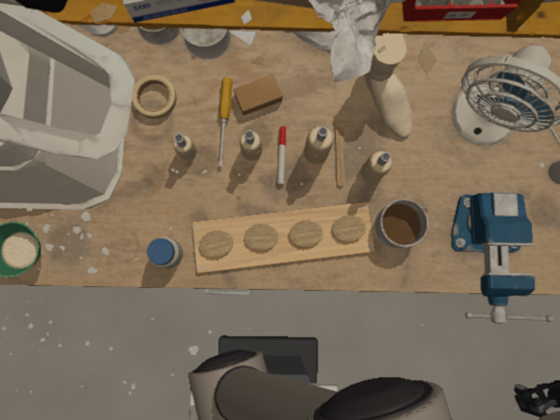

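The top view shows four stumps at about (183,146), (251,145), (319,140) and (378,162). The pads are at about (216,244), (261,237), (306,234) and (349,229), with the jar on the left at (163,251) and the tin on the right at (402,223). Next I'll measure these from the depth and the mask contours.

```bash
cat > h.py <<'E'
import numpy as np, cv2
from workcell import r, command_gripper, optics
def cloud(n,d):
    m=optics.camera_model(n);K,R,t=m["K"],m["R"],m["t"]
    v,u=np.mgrid[:420,:560]
    c=np.stack([(u-K[0,2])/K[0,0]*d,(v-K[1,2])/K[1,1]*d,d],-1)
    return (c-t)@R
def ray(n,u,v,z):
    m=optics.camera_model(n);K,R,t=m["K"],m["R"],m["t"]
    o=-R.T@t; w=R.T@np.array([(u-K[0,2])/K[0,0],(v-K[1,2])/K[1,1],1.]); return o+w*(z-o[2])/w[2]
def proj(n,X):
    m=optics.camera_model(n); c=m["R"]@np.asarray(X)+m["t"]; p=m["K"]@c; return p[:2]/p[2]
def fitc(P):
    A=np.c_[2*P,np.ones(len(P))];s=np.linalg.lstsq(A,(P**2).sum(1),rcond=None)[0]
    return s[:2],np.sqrt(max(0,s[2]+s[:2]@s[:2]))
E
python3 - <<'E'
from h import *
D={n:np.load(f"pics/{n}0.npz") for n in("scene","top")}
C={n:cloud(n,D[n]["d"]) for n in D}
z=C["top"][...,2]; print("bench z",np.median(z[200:215,130:180]), z[200:215,130:180].std(),"board",np.median(z[250:262,225:240]))
for c in [(183,146),(251,145),(319,140),(378,162),(163,251),(402,223)]:
    w=z[c[1]-25:c[1]+25,c[0]-30:c[0]+30]; print(c,np.round(np.percentile(w,[99,99.5,99.8,100]),3))
for c in [(216,244),(261,237),(306,234),(349,229)]:
    print(c,np.round(np.median(z[c[1]-4:c[1]+4,c[0]-4:c[0]+4]),4))
p=D["top"]["p"][200:290,140:440,::-1]
q=cv2.resize(p,None,fx=2.6,fy=2.6,interpolation=cv2.INTER_CUBIC)
zz=np.clip((z[200:290,140:440]-0)/0.04*255,0,255).astype(np.uint8)
hsv=cv2.cvtColor(p,cv2.COLOR_BGR2HSV)
cv2.imwrite("pics/padz.png",np.vstack([q,cv2.cvtColor(cv2.resize(zz,None,fx=2.6,fy=2.6),cv2.COLOR_GRAY2BGR)]))
p=D["top"]["p"][110:190,150:420,::-1]
cv2.imwrite("pics/st.png",cv2.resize(p,None,fx=2.9,fy=2.9,interpolation=cv2.INTER_CUBIC))
E
```

```text
bench z 0.00018065842444077586 0.08157785734568064 board 0.012427941369253216
(183, 146) [0.114 0.115 1.12  1.12 ]
(251, 145) [0.132 0.133 1.12  1.12 ]
(319, 140) [0.167 0.168 1.12  1.12 ]
(378, 162) [0.15  0.151 1.12  1.12 ]
(163, 251) [0.092 0.093 1.12  1.12 ]
(402, 223) [0.068 0.069 1.12  1.12 ]
(216, 244) 0.0219
(261, 237) 0.0219
(306, 234) 0.0221
(349, 229) 0.0217
```

View pics/padz.png

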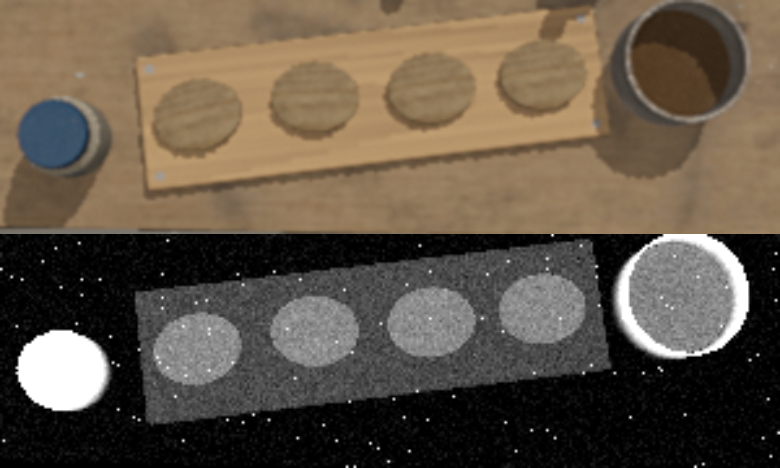

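View pics/st.png

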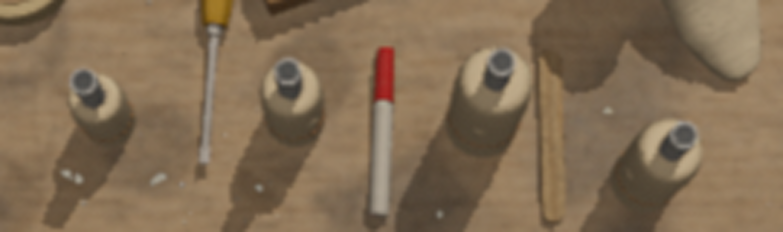

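Depth separates the pads cleanly (22 mm against the 12 mm board). From left to right the stumps are 70, 88, 124 and 106. The jar is by pad_1, so the tallest goes on pad_1 and the shortest on pad_4.

```bash
cat >> h.py <<'E'
H={70:(.022,.070),88:(.0245,.088),106:(.027,.106),124:(.0295,.124)}
def axis(C,guess,h):
    """axis xy per view: body side circle fit, and pipe-top rim centroid"""
    out={}
    for n in C:
        P=C[n].reshape(-1,3); P=P[np.hypot(*(P[:,:2]-guess).T)<.045]
        R_,hp=H[h]
        top=P[(P[:,2]>hp+.042-.004)&(P[:,2]<hp+.05)]
        b=P[(P[:,2]>.02)&(P[:,2]<hp-.02)]
        from scipy.optimize import least_squares
        s=least_squares(lambda c:np.hypot(*(b[:,:2]-c).T)-R_,guess,loss="soft_l1",f_scale=.001).x
        pp=P[(P[:,2]>hp+.006)&(P[:,2]<hp+.036)]
        q=least_squares(lambda c:np.hypot(*(pp[:,:2]-c).T)-.01,guess,loss="soft_l1",f_scale=.001).x if len(pp)>8 else None
        out[n]=dict(body=np.round(s,4),pipe=None if q is None else np.round(q,4),top=np.round(np.median(top[:,:2],0),4),n=(len(b),len(pp),len(top)))
    return out
E
python3 - <<'E'
from h import *
D={n:np.load(f"pics/{n}0.npz") for n in("scene","top")}
C={n:cloud(n,D[n]["d"]) for n in D}
for h,c in {70:(183,146),88:(251,145),124:(319,140),106:(378,162)}.items():
    g=ray("top",*c,H[h][1]*.7)[:2]
    a=axis(C,g,h); print(h,np.round(g,3))
    for n in a: print("  ",n,{k:(v.tolist() if hasattr(v,'tolist') else v) for k,v in a[n].items()})
z=cv2.medianBlur(C["top"][...,2].astype(np.float32),5)
m=((z>.0175)&(z<.027)).astype(np.uint8)
m[:205]=0;m[275:]=0;m[:,:195]=0;m[:,368:]=0
k,l,s,c=cv2.connectedComponentsWithStats(m)
for i in range(1,k):
    if s[i,4]<300: continue
    cn=max(cv2.findContours((l==i).astype(np.uint8),0,1)[0],key=len)
    W=np.array([ray("top",*p[0],.022)[:2] for p in cn])
    e=cv2.fitEllipse((W*1000).astype(np.float32)); 
    print("pad",c[i],ray("top",*c[i],.022)[:2].round(4),np.round(e[0],1),np.round(e[1],1),round(e[2]))
# scene view pads
P=C["scene"];zz=cv2.medianBlur(P[...,2].astype(np.float32),5)
m=((zz>.0175)&(zz<.027)&(P[...,0]>.25)&(P[...,0]<.5)).astype(np.uint8)
k,l,s,c=cv2.connectedComponentsWithStats(m)
for i in range(1,k):
    if s[i,4]>300: print("scene pad",c[i],s[i,4],ray("scene",*c[i],.022)[:2].round(4))
for nm,cc,hz in(("jar",(163,251),.088),("tin",(402,223),.066)):
    for n in C:
        Q=C[n].reshape(-1,3);g=ray("top",*cc,hz)[:2];Q=Q[(np.hypot(*(Q[:,:2]-g).T)<.08)&(abs(Q[:,2]-hz)<.006)];print(nm,n,fitc(Q[:,:2]),len(Q),(Q.min(0)+Q.max(0))/2)
E
```

```text
70 [0.664 0.191]
   scene {'body': [0.6648, 0.1892], 'pipe': [0.6646, 0.1895], 'top': [0.6618, 0.1909], 'n': (213, 112, 73)}
   top {'body': [0.6657, 0.1901], 'pipe': [0.6653, 0.1897], 'top': [0.6646, 0.189], 'n': (85, 43, 71)}
88 [0.666 0.04 ]
   scene {'body': [0.6704, 0.0416], 'pipe': [0.67, 0.0419], 'top': [0.6678, 0.0449], 'n': (346, 98, 61)}
   top {'body': [0.6711, 0.0422], 'pipe': [0.6705, 0.0423], 'top': [0.6703, 0.0415], 'n': (111, 31, 77)}
124 [ 0.674 -0.107]
   scene {'body': [0.6704, -0.1074], 'pipe': [0.6699, -0.1065], 'top': [0.668, -0.1036], 'n': (693, 100, 51)}
   top {'body': [0.671, -0.1067], 'pipe': [0.6703, -0.1065], 'top': [0.6695, -0.1058], 'n': (259, 43, 76)}
106 [ 0.631 -0.236]
   scene {'body': [0.6263, -0.2364], 'pipe': [0.6257, -0.2359], 'top': [0.6245, -0.2327], 'n': (470, 94, 49)}
   top {'body': [0.6266, -0.2364], 'pipe': [0.626, -0.2361], 'top': [0.6259, -0.235], 'n': (199, 43, 78)}
pad [348.08119658 228.24501425] [ 0.4915 -0.1789] [ 491.6 -178.9] [57.8 72.7] 8
pad [305.37339056 233.4434907 ] [ 0.4781 -0.0838] [478.2 -83.8] [57.  72.8] 8
pad [260.59661495 236.82792666] [0.4687 0.0153] [468.7  15.3] [57.8 72.2] 1
pad [215.37860082 243.72839506] [0.4515 0.1145] [451.6 114.4] [58.2 72.8] 13
scene pad [353.44970414 172.18343195] 338 [ 0.4826 -0.1762]
scene pad [332.61121857 196.97098646] 517 [ 0.4747 -0.0814]
scene pad [308.39749609 225.31455399] 639 [0.467  0.0174]
scene pad [285.33860343 259.17654809] 759 [0.4497 0.1162]
jar scene (array([0.42752146, 0.22267006]), np.float64(0.020019984886342646)) 685 [0.42883289 0.22200085 0.08769249]
jar top (array([0.42970015, 0.22073195]), np.float64(0.019653420869815495)) 568 [0.42992447 0.22159576 0.08773336]
tin scene (array([ 0.50173978, -0.29220775]), np.float64(0.0501608927759859)) 252 [ 0.50156929 -0.29266148  0.06493698]
tin top (array([ 0.50203441, -0.29248045]), np.float64(0.050155840823863186)) 229 [ 0.50203982 -0.29222246  0.06525575]
```

```bash
cat >> h.py <<'E'
S={70:(.6650,.1896),88:(.6703,.0421),106:(.6259,-.2360),124:(.6701,-.1065)}
PAD={124:(.4512,.1148),106:(.4685,.0156),88:(.4781,-.0835),70:(.4915,-.1787)}
OFF=.032
def quat(deg): # jaw direction angle from +x
    a=np.radians(deg+90)/2; return [np.cos(a),np.sin(a),0,0]
E
python3 - <<'E'
from h import *
P=np.concatenate([cloud(n,np.load(f"pics/{n}0.npz")["d"]).reshape(-1,3) for n in("scene","top")])
for h in S:
    for nm,g in(("S",S[h]),("P",PAD[h])):
        d=np.hypot(*(P[:,:2]-g).T);w=P[(d>.045)&(d<.1)&(P[:,2]<.6)]; i=np.argsort(w[:,2])[-30]; print(h,nm,"near high",w[i].round(3))
        for deg in (0,180):
            for zz in (H[h][1]+OFF,H[h][1]+OFF+.18):
                q=r.solve_ik([*g,zz],quat(deg)); print("   ",deg,round(zz,3),None if q is None else np.round(q,2))
E
```

```text
70 S near high [0.623 0.272 0.585]
    0 0.102 [ 0.17  0.78  1.19 -0.    1.17  0.17]
    0 0.282 [ 0.17  0.66  0.93 -0.    1.55  0.17]
    180 0.102 [ 0.17  0.78  1.19 -0.    1.17 -2.97]
    180 0.282 [ 0.17  0.66  0.93 -0.    1.55 -2.97]
70 P near high [ 0.512 -0.241  0.066]
    0 0.102 [-0.5   0.52  1.73 -0.    0.9  -0.5 ]
    0 0.282 [-0.5   0.32  1.49 -0.    1.34 -0.5 ]
    180 0.102 [-0.5   0.52  1.73 -0.    0.9   2.65]
    180 0.282 [-0.5   0.32  1.49 -0.    1.34  2.65]
88 S near high [0.765 0.043 0.035]
    0 0.12 [-0.05  0.73  1.25 -0.    1.17 -0.05]
    0 0.3 [-0.05  0.61  0.98 -0.    1.56 -0.05]
    180 0.12 [-0.05  0.73  1.25 -0.    1.17  3.09]
    180 0.3 [-0.05  0.61  0.98 -0.    1.56  3.09]
88 P near high [ 0.478 -0.158  0.026]
    0 0.12 [-0.33  0.43  1.81 -0.    0.89 -0.33]
    0 0.3 [-0.33  0.24  1.55 -0.    1.36 -0.33]
    180 0.12 [-0.33  0.43  1.81 -0.    0.89  2.81]
    180 0.3 [-0.33  0.24  1.55 -0.    1.36  2.81]
106 S near high [ 0.539 -0.257  0.065]
    0 0.138 [-0.48  0.71  1.24 -0.    1.2  -0.48]
    0 0.318 [-0.48  0.6   0.95 -0.    1.6  -0.48]
    180 0.138 [-0.48  0.71  1.24 -0.    1.2   2.67]
    180 0.318 [-0.48  0.6   0.95 -0.    1.6   2.67]
106 P near high [0.467 0.111 0.026]
    0 0.138 [-0.13  0.38  1.84 -0.    0.92 -0.13]
    0 0.318 [-0.13  0.19  1.56 -0.    1.39 -0.13]
    180 0.138 [-0.13  0.38  1.84 -0.    0.92  3.01]
    180 0.318 [-0.13  0.19  1.56 -0.    1.39  3.01]
124 S near high [ 0.617 -0.027  0.018]
    0 0.156 [-0.27  0.71  1.18 -0.    1.25 -0.27]
    0 0.336 [-0.27  0.61  0.87 -0.    1.66 -0.27]
    180 0.156 [-0.27  0.71  1.18 -0.    1.25  2.87]
    180 0.336 [-0.27  0.61  0.87 -0.    1.66  2.87]
124 P near high [0.438 0.205 0.09 ]
    0 0.156 [ 0.08  0.35  1.83 -0.    0.97  0.08]
    0 0.336 [ 0.08  0.18  1.53 -0.    1.44  0.08]
    180 0.156 [ 0.08  0.35  1.83 -0.    0.97 -3.06]
    180 0.336 [ 0.08  0.18  1.53 -0.    1.44 -3.06]
```

One point near cast_70 reads 0.585 m high, which looks like the big grey hood on the left. I'll map it before moving.

```bash
python3 - <<'E'
from h import *
P={n:cloud(n,np.load(f"pics/{n}0.npz")["d"]) for n in("scene","top")}
for n in P:
    Q=P[n].reshape(-1,3)
    for lo in np.arange(.02,.8,.06):
        w=Q[(Q[:,2]>lo)&(Q[:,2]<lo+.06)&(Q[:,1]>.215)&(Q[:,0]>.3)&(Q[:,0]<.85)&(Q[:,1]<.7)]
        if len(w)>30: print(n,round(lo,2),len(w),"xmin/max",np.percentile(w[:,0],[1,99]).round(3),"ymin",np.percentile(w[:,1],1).round(3),"closest to 70",np.sort(np.hypot(*(w[:,:2]-S[70]).T))[5].round(3))
E
```

```text
scene 0.02 4998 xmin/max [0.397 0.829] ymin 0.222 closest to 70 0.099
scene 0.08 6822 xmin/max [0.408 0.635] ymin 0.219 closest to 70 0.213
scene 0.14 1915 xmin/max [0.601 0.659] ymin 0.484 closest to 70 0.294
scene 0.38 2543 xmin/max [0.466 0.542] ymin 0.219 closest to 70 0.174
scene 0.44 11589 xmin/max [0.473 0.548] ymin 0.237 closest to 70 0.176
scene 0.5 11320 xmin/max [0.486 0.55 ] ymin 0.259 closest to 70 0.151
scene 0.56 9350 xmin/max [0.503 0.575] ymin 0.278 closest to 70 0.151
scene 0.62 270 xmin/max [0.52  0.561] ymin 0.362 closest to 70 0.225
top 0.02 2409 xmin/max [0.376 0.834] ymin 0.222 closest to 70 0.1
top 0.08 360 xmin/max [0.403 0.457] ymin 0.215 closest to 70 0.212
top 0.38 710 xmin/max [0.467 0.497] ymin 0.216 closest to 70 0.168
top 0.44 4096 xmin/max [0.474 0.631] ymin 0.216 closest to 70 0.044
top 0.5 4899 xmin/max [0.488 0.634] ymin 0.235 closest to 70 0.058
top 0.56 3431 xmin/max [0.506 0.642] ymin 0.261 closest to 70 0.081
top 0.68 71 xmin/max [0.51  0.584] ymin 0.215 closest to 70 0.086
```

```bash
python3 - <<'E'
from h import *
P={n:cloud(n,np.load(f"pics/{n}0.npz")["d"]).reshape(-1,3) for n in("scene","top")}
Q=np.concatenate([P["top"],P["scene"]])
Q=Q[(Q[:,2]>.25)&(Q[:,2]<.9)&(Q[:,1]>.05)&(Q[:,0]>.35)&(Q[:,0]<1)]
print("n",len(Q),Q.min(0),np.percentile(Q,.5,axis=0))
xs=np.arange(.4,1,.05);ys=np.arange(.05,.6,.05)
print("min z cm; rows x, cols y",ys.round(2))
for x in xs:
    print(round(x,2),[ (lambda w: f"{len(w)}:{int(100*np.percentile(w,5))}-{int(100*np.percentile(w,95))}" if len(w)>8 else ".")(Q[(abs(Q[:,0]-x-.025)<.025)&(abs(Q[:,1]-y-.025)<.025)][:,2]) for y in ys])
# arm geometry
from scipy.optimize import lsq_linear
A=[];br=[];bz=[]
for x in np.linspace(.4,.75,8):
    for z in (.1,.2,.3):
        q=r.solve_ik([x,0,z],quat(0))
        if q is None: continue
        a,b=q[1],q[1]+q[2]; 
        A.append([1,0,np.sin(a),np.sin(b)]);br.append(x);A.append([0,1,np.cos(a),np.cos(b)]);br.append(z)
s=np.linalg.lstsq(np.array(A),np.array(br),rcond=None);print(s[0],s[1])
E
```

```text
n 58591 [0.46460766 0.10309771 0.25005274] [0.46733422 0.10790175 0.43039217]
min z cm; rows x, cols y [0.05 0.1  0.15 0.2  0.25 0.3  0.35 0.4  0.45 0.5  0.55]
0.4 ['.', '.', '.', '.', '.', '.', '.', '.', '.', '.', '.']
0.45 ['.', '1424:72-73', '1714:71-73', '1515:43-50', '4480:43-53', '4960:43-54', '4553:43-54', '4686:43-53', '1487:43-48', '.', '.']
0.5 ['.', '2335:71-83', '155:70-83', '1692:43-52', '2522:52-58', '2787:54-60', '4793:54-61', '4312:51-58', '2854:43-51', '.', '.']
0.55 ['.', '875:72-73', '2358:71-73', '2071:46-73', '2471:53-59', '.', '325:58-62', '779:54-61', '82:44-51', '.', '.']
0.6 ['.', '.', '.', '1245:46-52', '1917:53-58', '.', '.', '.', '.', '.', '.']
0.65 ['.', '.', '.', '.', '.', '.', '.', '.', '.', '.', '.']
0.7 ['.', '.', '.', '.', '.', '.', '.', '.', '.', '.', '.']
0.75 ['.', '.', '.', '.', '.', '.', '.', '.', '.', '.', '.']
0.8 ['.', '.', '.', '.', '.', '.', '.', '.', '.', '.', '.']
0.85 ['.', '.', '.', '102:25-26', '92:25-26', '.', '.', '.', '.', '.', '.']
0.9 ['.', '.', '.', '.', '.', '.', '.', '.', '.', '.', '.']
0.95 ['.', '.', '.', '.', '.', '.', '.', '.', '.', '.', '.']
[-0.01471982 -0.11683029  0.51650437  0.37955746] [0.00273221]
```

A hood hangs over the left area at z ≥ ~0.42, y ≥ ~0.2. cast_70 sits near its edge, so I need the arm's clearance there.

```bash
python3 - <<'E'
from h import *
A=[];b=[];d=[]
for y in(-.2,0,.19):
  for x in np.linspace(.42,.7,6):
    for z in (.1,.2,.3):
        q=r.solve_ik([x,y,z],quat(0))
        if q is None: continue
        c,s=np.cos(q[0]),np.sin(q[0]); rr=c*x+s*y; d.append(-s*x+c*y)
        a_,b_=q[1],q[1]+q[2]
        A.append([1,0,np.sin(a_),np.sin(b_),np.cos(b_)]);b.append(rr);A.append([0,1,np.cos(a_),np.cos(b_),-np.sin(b_)]);b.append(z)
s=np.linalg.lstsq(np.array(A),np.array(b),rcond=None);print(s[0].round(4),s[1],np.min(d),np.max(d))
D={n:np.load(f"pics/{n}0.npz") for n in("scene","top")}
for n in D:
    Q=cloud(n,D[n]["d"])
    m=optics.camera_model(n);print(n,"cam",-m["R"].T@m["t"])
    k=(Q[...,2]>.6)&(Q[...,2]<.9)&(Q[...,1]>.08)&(Q[...,1]<.22)&(Q[...,0]>.4)&(Q[...,0]<.7)
    if k.sum()>20:
        v,u=np.nonzero(k);print(" 0.7 thing px",u.min(),u.max(),v.min(),v.max(),k.sum())
    k=(Q[...,2]>.36)&(Q[...,2]<.6)&(Q[...,1]>.1)&(Q[...,0]>.42)&(Q[...,0]<.9)
    for x in np.arange(.46,.9,.02):
        w=Q[k&(abs(Q[...,0]-x)<.01)]
        if len(w)>5:
            for lo in (.36,.4,.44,.48): 
                ww=w[(w[:,2]>=lo)&(w[:,2]<lo+.04)]
                if len(ww)>3: print(n,round(x,2),lo,"ymin",ww[:,1].min().round(3),end=" | ")
            print()
# arm points by q1-plane
Q=cloud("scene",D["scene"]["d"]).reshape(-1,3);q=r.read_state()["joint_positions"]
c,s=np.cos(q[0]),np.sin(q[0]);rr=Q[:,0]*c+Q[:,1]*s;ll=-Q[:,0]*s+Q[:,1]*c
for lo in np.arange(.0,.6,.05):
    for zl in np.arange(.2,.9,.1):
        k=(rr>lo)&(rr<lo+.05)&(Q[:,2]>zl)&(Q[:,2]<zl+.1)&(abs(ll)<.3)&(Q[:,1]<.05)&(Q[:,0]<.45)
        if k.sum()>50: print("arm r",round(lo,2),"z",round(zl,1),k.sum(),"lat",np.percentile(ll[k],[2,98]).round(3))
E
```

```text
[-0.     -0.0656  0.5062  0.3796  0.0465] [2.26128566e-30] 0.07639999999999991 0.07640000000000026
scene cam [0.05101211 0.60435736 0.84226847]
scene 0.46 0.4 ymin 0.241 | 
scene 0.48 0.4 ymin 0.214 | scene 0.48 0.44 ymin 0.223 | scene 0.48 0.48 ymin 0.252 | 
scene 0.5 0.4 ymin 0.205 | scene 0.5 0.44 ymin 0.215 | scene 0.5 0.48 ymin 0.239 | 
scene 0.52 0.4 ymin 0.2 | scene 0.52 0.44 ymin 0.463 | scene 0.52 0.48 ymin 0.443 | 
scene 0.54 0.4 ymin 0.486 | scene 0.54 0.44 ymin 0.468 | scene 0.54 0.48 ymin 0.451 | 
scene 0.56 0.44 ymin 0.47 | scene 0.56 0.48 ymin 0.452 | 

top cam [ 0.37496646 -0.01576355  1.11983262]
 0.7 thing px 0 133 0 158 9541
top 0.46 0.4 ymin 0.242 | 
top 0.48 0.4 ymin 0.214 | top 0.48 0.44 ymin 0.218 | top 0.48 0.48 ymin 0.253 | 
top 0.5 0.4 ymin 0.205 | top 0.5 0.44 ymin 0.213 | top 0.5 0.48 ymin 0.232 | 
top 0.52 0.4 ymin 0.2 | top 0.52 0.44 ymin 0.206 | top 0.52 0.48 ymin 0.224 | 
top 0.54 0.4 ymin 0.2 | top 0.54 0.44 ymin 0.205 | 
top 0.56 0.4 ymin 0.2 | top 0.56 0.44 ymin 0.208 | top 0.56 0.48 ymin 0.225 | 
top 0.58 0.44 ymin 0.218 | top 0.58 0.48 ymin 0.224 | 
top 0.6 0.44 ymin 0.215 | top 0.6 0.48 ymin 0.225 | 
top 0.62 0.44 ymin 0.214 | top 0.62 0.48 ymin 0.225 | 
top 0.64 0.44 ymin 0.216 | top 0.64 0.48 ymin 0.226 | 
arm r 0.0 z 0.2 929 lat [0.056 0.237]
arm r 0.0 z 0.3 2765 lat [0.153 0.234]
arm r 0.0 z 0.4 3583 lat [0.158 0.228]
arm r 0.05 z 0.4 2014 lat [0.152 0.234]
arm r 0.05 z 0.5 4165 lat [0.154 0.232]
arm r 0.1 z 0.5 60 lat [0.152 0.235]
arm r 0.45 z 0.2 187 lat [0.062 0.082]
arm r 0.45 z 0.3 165 lat [0.079 0.109]
arm r 0.5 z 0.3 130 lat [0.09  0.113]
arm r 0.55 z 0.2 191 lat [0.074 0.097]
```

```bash
python3 - <<'E'
from h import *
Q=cloud("top",np.load("pics/top0.npz")["d"])
for v in range(5,215,20):
    print(v,[tuple((Q[v,u]*100).round().astype(int).tolist()) for u in range(0,150,15)])
a=np.load("pics/top0.npz")["p"][0:220,0:200,::-1]
z=np.clip(Q[:220,:200,2]/1*255,0,255).astype(np.uint8)
cv2.imwrite("pics/hood.png",cv2.resize(np.hstack([a,cv2.applyColorMap(z,2)]),None,fx=2,fy=2))
E
```

```text
5 [(59, 21, 74), (55, 15, 82), (54, 14, 83), (54, 13, 83), (55, 12, 82), (91, 39, 19), (91, 36, 19), (91, 33, 20), (91, 30, 19), (88, 25, 25)]
25 [(58, 22, 72), (58, 20, 73), (58, 19, 74), (58, 17, 74), (58, 16, 73), (97, 47, 0), (95, 42, 3), (96, 39, 2), (87, 30, 18), (87, 27, 19)]
45 [(63, 30, 58), (63, 28, 58), (57, 20, 71), (57, 18, 72), (56, 16, 74), (56, 15, 74), (56, 14, 73), (92, 39, 0), (92, 36, 0), (92, 32, 0)]
65 [(60, 29, 60), (61, 28, 58), (61, 27, 58), (62, 26, 55), (63, 25, 54), (55, 16, 71), (55, 14, 73), (55, 13, 73), (55, 11, 73), (87, 32, 0)]
85 [(58, 28, 60), (58, 28, 59), (59, 26, 58), (60, 26, 55), (61, 25, 54), (62, 24, 51), (62, 23, 49), (54, 13, 70), (53, 11, 73), (81, 31, 3)]
105 [(56, 29, 59), (56, 27, 59), (57, 26, 57), (57, 26, 55), (58, 25, 53), (59, 24, 51), (60, 23, 49), (61, 22, 46), (51, 11, 73), (76, 31, 2)]
125 [(49, 20, 74), (49, 19, 73), (50, 19, 72), (50, 18, 71), (56, 25, 53), (56, 24, 51), (57, 23, 49), (50, 12, 73), (50, 11, 73), (72, 31, 0)]
145 [(52, 29, 58), (52, 27, 58), (48, 18, 74), (48, 17, 73), (48, 16, 73), (48, 15, 73), (48, 13, 73), (48, 12, 73), (56, 20, 44), (68, 31, 0)]
165 [(50, 31, 55), (50, 29, 55), (50, 27, 54), (51, 26, 53), (51, 25, 52), (52, 24, 50), (52, 23, 48), (52, 22, 46), (53, 20, 44), (63, 31, 0)]
185 [(49, 33, 50), (49, 31, 50), (49, 29, 50), (49, 27, 50), (49, 26, 49), (49, 25, 48), (50, 23, 47), (50, 22, 44), (58, 34, 0), (58, 31, 0)]
205 [(47, 36, 44), (47, 34, 44), (47, 32, 44), (47, 30, 44), (47, 28, 44), (47, 26, 44), (47, 24, 44), (54, 37, 0), (54, 33, 1), (54, 30, 0)]
```

View pics/hood.png

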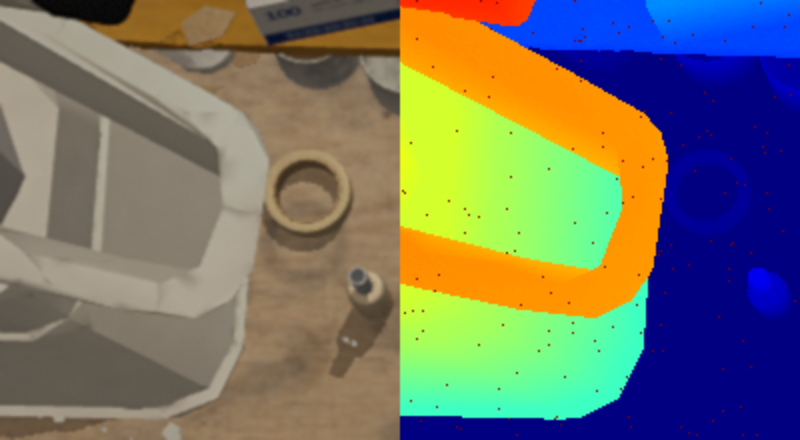

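The image shows a hood body (z≥0.42, y≥0.20) and above it a frame at z≈0.73 reaching y≈0.10, for x≥0.46. At cast_70 and pad_1 the forearm would pass close to both. I'll tilt the tool 20° about x there, which puts the wrist toward −y, and keep the lifts low.

```bash
cat >> h.py <<'E'
from scipy.spatial.transform import Rotation as Ro
def tq(tilt,deg=0): return (Ro.from_euler("x",tilt,degrees=True)*Ro.from_quat(quat(deg)))
def tcp(xy,zg,tilt):
    R=tq(tilt); return np.array([*xy,zg])-.006*R.as_matrix()[:,2], R.as_quat().tolist()
E
python3 - <<'E'
from h import *
def el(q,hs=.29): # elbow and wrist centres with lateral unknown
    c,s=np.cos(q[0]),np.sin(q[0]);r1=.5062*np.sin(q[1]);z1=hs+.5062*np.cos(q[1]);b=q[1]+q[2]
    r2=r1+.3796*np.sin(b)+.0465*np.cos(b);z2=z1+.3796*np.cos(b)-.0465*np.sin(b)
    return [np.round([c*a-s*.0764,s*a+c*.0764,z],3).tolist() for a,z in((r1,z1),(r2,z2))]
for h in S:
  for t in (0,20,25):
    for nm,xy,z0 in(("S",S[h],0),("P",PAD[h],.022)):
      for dz in(0,.08):
        p,o=tcp(xy,H[h][1]+.028+z0+dz,t);q=r.solve_ik(p,o)
        print(h,t,nm,dz,None if q is None else (np.round(q,2).tolist(),el(q)))
E
```

```text
70 0 S 0 ([0.17, 0.78, 1.19, -0.0, 1.17, 0.17], [[0.338, 0.134, 0.65], [0.665, 0.19, 0.46]])
70 0 S 0.08 ([0.17, 0.71, 1.1, -0.0, 1.33, 0.17], [[0.312, 0.13, 0.674], [0.665, 0.19, 0.54]])
70 0 P 0 ([-0.5, 0.48, 1.71, -0.0, 0.96, -0.5], [[0.242, -0.044, 0.739], [0.491, -0.179, 0.482]])
70 0 P 0.08 ([-0.5, 0.38, 1.61, -0.0, 1.15, -0.5], [[0.203, -0.023, 0.759], [0.491, -0.179, 0.562]])
70 20 S 0 ([0.02, 0.76, 1.28, 0.39, 1.12, -0.16], [[0.348, 0.083, 0.656], [0.665, 0.089, 0.442]])
70 20 S 0.08 ([0.02, 0.68, 1.2, 0.37, 1.27, -0.09], [[0.318, 0.082, 0.683], [0.665, 0.089, 0.522]])
70 20 P 0 ([-0.65, 0.57, 1.6, 0.3, 1.2, -0.79], [[0.263, -0.105, 0.716], [0.491, -0.279, 0.464]])
70 20 P 0.08 ([-0.65, 0.48, 1.51, 0.28, 1.38, -0.74], [[0.231, -0.08, 0.74], [0.491, -0.279, 0.544]])
70 25 S 0 ([-0.02, 0.77, 1.3, 0.49, 1.13, -0.24], [[0.353, 0.07, 0.654], [0.665, 0.065, 0.432]])
70 25 S 0.08 ([-0.02, 0.69, 1.22, 0.46, 1.27, -0.16], [[0.322, 0.071, 0.681], [0.665, 0.065, 0.512]])
70 25 P 0 ([-0.69, 0.6, 1.57, 0.35, 1.27, -0.84], [[0.27, -0.122, 0.708], [0.491, -0.303, 0.454]])
70 25 P 0.08 ([-0
[... 2997 characters left out ...]
 0.08 ([-0.41, 0.7, 1.01, 0.32, 1.57, -0.43], [[0.331, -0.06, 0.676], [0.67, -0.207, 0.576]])
124 20 P 0 ([-0.14, 0.32, 1.85, 0.4, 1.06, -0.35], [[0.167, 0.054, 0.771], [0.451, 0.014, 0.518]])
124 20 P 0.08 ([-0.14, 0.22, 1.74, 0.36, 1.26, -0.27], [[0.12, 0.06, 0.784], [0.451, 0.014, 0.598]])
124 25 S 0 ([-0.44, 0.79, 1.1, 0.39, 1.46, -0.52], [[0.357, -0.083, 0.648], [0.67, -0.231, 0.486]])
124 25 S 0.08 ([-0.44, 0.73, 0.99, 0.39, 1.61, -0.46], [[0.337, -0.074, 0.668], [0.67, -0.231, 0.566]])
124 25 P 0 ([-0.19, 0.33, 1.87, 0.49, 1.08, -0.45], [[0.176, 0.044, 0.769], [0.451, -0.01, 0.508]])
124 25 P 0.08 ([-0.19, 0.23, 1.75, 0.45, 1.28, -0.35], [[0.128, 0.053, 0.783], [0.451, -0.01, 0.588]])
```

```bash
cat >> h.py <<'E'
def st(msg):
    s=r.read_state(); print(msg,"t",round(s["time_s"],2),"p",np.round(s["eef_pos"],4).tolist(),"F",np.round(s["contact_force"],1).tolist(),"w",round(s["grip_width"],4)); return s
def pick(h,tilt,lift):
    zg=H[h][1]+.028
    p,o=tcp(S[h],zg+.055,tilt); r.reach(p,o)
    p,o=tcp(S[h],zg,tilt); b=r.move_straight(p,o,speed=.1,max_force=8); st(f"down {b}")
    if b: return False
    command_gripper(0.0,60); st("grip")
    p,o=tcp(S[h],zg+lift,tilt); r.move_straight(p,o,speed=.12); s=st("lift")
    return s["grip_width"]>.015
def carry(h,tilt,lift,via=()):
    zg=H[h][1]+.028
    for xy in (*via,PAD[h]):
        p,o=tcp(xy,zg+lift,tilt); r.move_straight(p,o,speed=.2)
    st("over")
def place(h,tilt,up):
    zg=H[h][1]+.028+.022
    p,o=tcp(PAD[h],zg+.006,tilt); r.move_straight(p,o,speed=.1); st("near")
    p,o=tcp(PAD[h],zg-.003,tilt); b=r.move_straight(p,o,speed=.02,max_force=5); st(f"touch {b}")
def release(h,tilt,up):
    zg=H[h][1]+.05; p0=r.read_state()["eef_pos"]
    command_gripper(.05); st("open")
    p,o=tcp(PAD[h],zg+up,tilt); r.move_straight(p,o,speed=.12); st("up")
def snap(tag):
    C={}
    for n in("scene","top"):
        p,d=optics.get_image(n); np.savez(f"pics/{n}{tag}.npz",p=p,d=d); cv2.imwrite(f"pics/{n}{tag}.png",p[:,:,::-1]); C[n]=cloud(n,d)
    return C
E
python3 - <<'E'
from h import *
command_gripper(.055)
p,o=tcp((.55,-.02),.24,20); r.reach(p,o); st("mid")
print(pick(70,20,.10)); snap("a")
E
```

```text
mid t 2.55 p [0.55, -0.023, 0.2457] F [-0.6, -0.0, 0.1] w 0.0548
down False t 4.25 p [0.6654, 0.1873, 0.1041] F [-0.3, 0.5, 0.5] w 0.055
grip t 4.67 p [0.6654, 0.1877, 0.1046] F [-0.7, 0.3, 3.6] w 0.0187
lift t 5.65 p [0.6645, 0.1875, 0.2025] F [0.3, -0.3, -2.2] w 0.0185
True
```

View pics/scenea.png

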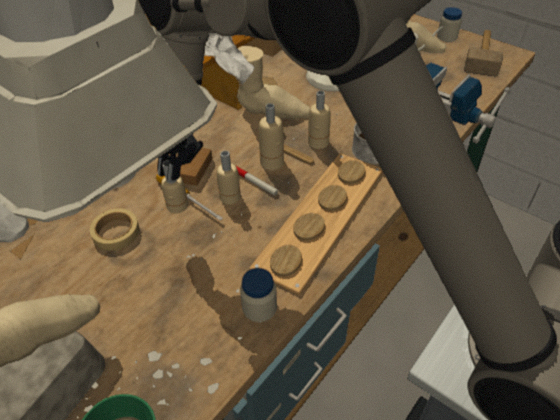

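View pics/topa.png

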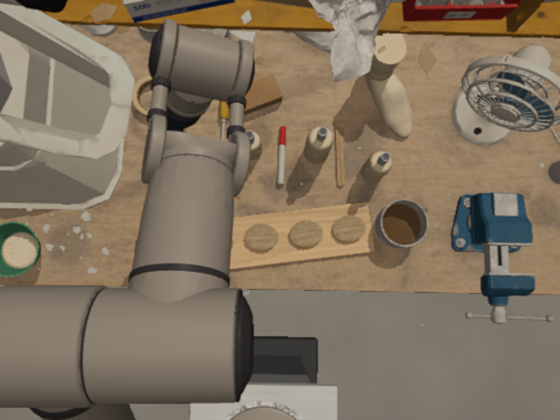

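The stump hangs upright in the jaws at scene (174,190), and the forearm clears the hood (top view, forearm x≈140–250). On to pad_4.

```bash
python3 - <<'E'
from h import *
carry(70,20,.10); place(70,20,.1)
snap("b")
E
python3 -c "
import cv2,numpy as np
a=cv2.imread('pics/sceneb.png')[100:300,250:450];b=cv2.imread('pics/topb.png')[130:290,180:440]
cv2.imwrite('pics/b.png',np.hstack([cv2.resize(a,(400,400)),cv2.resize(b,(400,400))]))"
```

```text
over t 7.93 p [0.4917, -0.1801, 0.2036] F [-0.3, -0.8, -1.8] w 0.0188
near t 8.8 p [0.4919, -0.1809, 0.1321] F [-0.5, 0.3, -1.4] w 0.0183
touch True t 9.16 p [0.4918, -0.181, 0.1265] F [-0.9, -0.8, 4.1] w 0.0187
```

View pics/b.png

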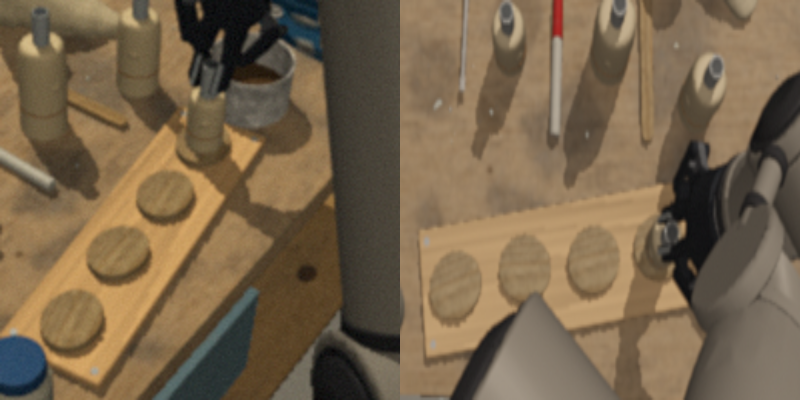

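Cast_70 stands upright on pad_4, touching at the expected height. I'll release it and fetch cast_124.

```bash
python3 - <<'E'
from h import *
release(70,20,.12)
if pick(124,20,.09):
    carry(124,20,.09); place(124,20,.1); snap("c")
E
python3 -c "
import cv2,numpy as np
a=cv2.imread('pics/scenec.png')[100:300,200:400];b=cv2.imread('pics/topc.png')[130:290,130:390]
cv2.imwrite('pics/c.png',np.hstack([cv2.resize(a,(400,400)),cv2.resize(b,(400,400))]))"
```

```text
open t 9.67 p [0.4912, -0.1805, 0.1254] F [-0.1, 0.4, 0.3] w 0.0503
up t 10.82 p [0.4912, -0.1806, 0.2449] F [0.7, 0.9, 0.6] w 0.0502
down False t 12.32 p [0.6703, -0.109, 0.1584] F [-0.7, -0.1, 0.3] w 0.05
grip t 12.7 p [0.6705, -0.1087, 0.1587] F [-0.4, -0.3, 4.2] w 0.0185
lift t 13.6 p [0.6696, -0.1084, 0.2462] F [0.1, 0.5, -5.6] w 0.0183
over t 15.31 p [0.4519, 0.1122, 0.2476] F [0.1, 0.3, -4.3] w 0.0183
near t 16.07 p [0.4517, 0.1126, 0.186] F [-0.3, 0.2, -5.1] w 0.0184
touch True t 16.43 p [0.4518, 0.1128, 0.1806] F [0.7, -0.8, 4.7] w 0.0185
```

View pics/c.png

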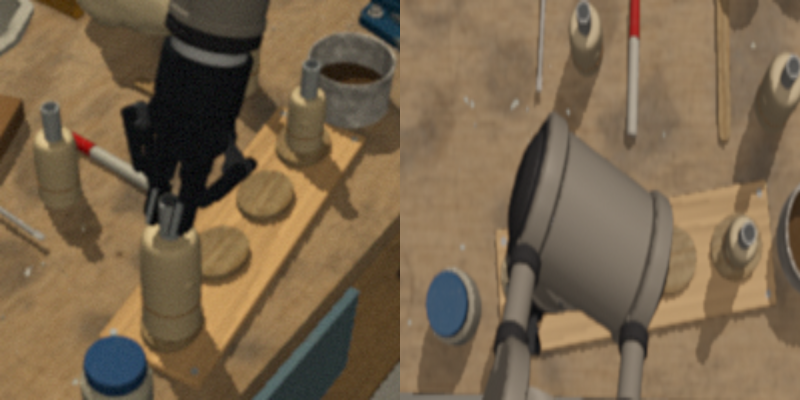

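Cast_124 is upright on pad_1 beside the jar, and cast_70 still stands on pad_4. Next are 106 and 88 with the tool vertical.

```bash
python3 - <<'E'
from h import *
release(124,20,.065)
p,o=tcp((.52,-.02),.27,20); r.move_straight(p,o,speed=.2)
if pick(106,0,.11):
    carry(106,0,.11); place(106,0,.1); snap("d")
E
python3 -c "
import cv2,numpy as np
a=cv2.imread('pics/scened.png')[100:300,200:400];b=cv2.imread('pics/topd.png')[130:290,130:390]
cv2.imwrite('pics/d.png',np.hstack([cv2.resize(a,(400,400)),cv2.resize(b,(400,400))]))"
```

```text
open t 16.94 p [0.4506, 0.1128, 0.1792] F [-0.4, 0.2, 0.3] w 0.05
up t 17.63 p [0.4508, 0.1128, 0.2441] F [-0.9, -0.3, -0.9] w 0.05
down False t 20.26 p [0.6262, -0.236, 0.1408] F [0.7, 0.0, 0.7] w 0.0497
grip t 20.64 p [0.6264, -0.2362, 0.141] F [0.2, -0.2, 4.2] w 0.0186
lift t 21.71 p [0.6254, -0.2358, 0.2487] F [-0.4, 0.9, -3.8] w 0.0184
over t 23.34 p [0.469, 0.0149, 0.25] F [-0.2, -0.5, -4.2] w 0.0185
near t 24.31 p [0.469, 0.0155, 0.1685] F [0.3, 0.7, -3.4] w 0.0185
touch True t 24.67 p [0.4691, 0.0156, 0.163] F [0.6, -0.4, 3.8] w 0.0182
```

View pics/d.png

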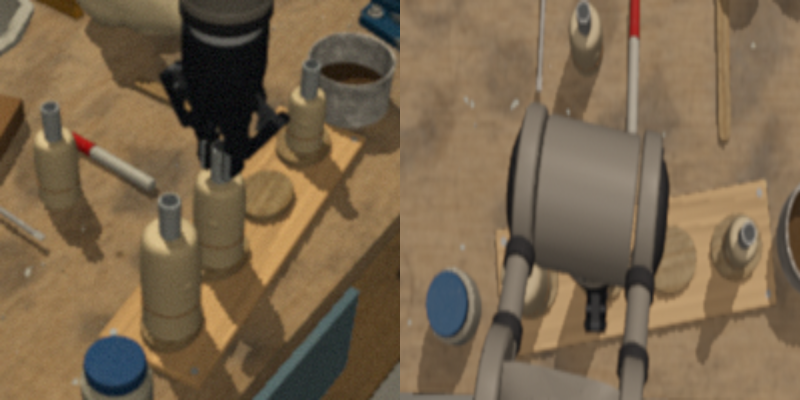

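Cast_106 is on pad_2 beside 124, both upright. Now cast_88 to pad_3, then a check with the arm out of the way.

```bash
python3 - <<'E'
from h import *
release(106,0,.08)
p,o=tcp((.58,.02),.25,0); r.move_straight(p,o,speed=.2)
if pick(88,0,.11):
    carry(88,0,.11); place(88,0,.1); release(88,0,.13)
    p,o=tcp((.35,-.42),.27,0); r.reach(p,o); st("away")
    C=snap("e")
    for h in S:
        P={n:C[n]-np.array([0,0,.022]) for n in C}
        a=axis(P,np.array(PAD[h]),h); print(h,PAD[h],{n:(a[n]["body"].tolist(),a[n]["pipe"].tolist()) for n in a})
    for nm,g,hz in(("jar",(.43,.2215),.088),("tin",(.502,-.2923),.066)):
        Q=C["top"].reshape(-1,3);Q=Q[(np.hypot(*(Q[:,:2]-g).T)<.08)&(abs(Q[:,2]-hz)<.006)];print(nm,(Q.min(0)+Q.max(0))/2,fitc(Q[:,:2]))
E
```

```text
open t 25.18 p [0.468, 0.0157, 0.1617] F [-0.9, -0.3, 0.2] w 0.0497
up t 25.99 p [0.4681, 0.0157, 0.2413] F [0.0, -0.7, 0.2] w 0.0502
down False t 27.96 p [0.6707, 0.042, 0.1231] F [0.0, 0.3, 0.1] w 0.05
grip t 28.34 p [0.6708, 0.0421, 0.1231] F [-0.3, 0.6, 4.8] w 0.0184
lift t 29.41 p [0.6698, 0.0421, 0.2307] F [-0.3, -0.1, -3.4] w 0.0182
over t 30.71 p [0.4788, -0.0832, 0.232] F [0.1, -0.1, -2.4] w 0.0184
near t 31.68 p [0.4785, -0.0836, 0.1505] F [-0.5, 0.1, -2.9] w 0.0183
touch True t 32.03 p [0.4786, -0.0837, 0.145] F [-0.6, 0.2, 5.2] w 0.0183
open t 32.44 p [0.4777, -0.0834, 0.1439] F [0.4, -0.4, -0.1] w 0.0497
up t 33.67 p [0.4777, -0.0834, 0.2733] F [-0.2, 0.3, -0.2] w 0.0497
away t 35.02 p [0.3507, -0.4191, 0.276] F [-0.4, 0.6, -0.3] w 0.0501
70 (0.4915, -0.1787) {'scene': ([0.491, -0.1799], [0.4915, -0.1793]), 'top': ([0.4917, -0.1793], [0.4913, -0.179])}
88 (0.4781, -0.0835) {'scene': ([0.4784, -0.0845], [0.4779, -0.0837]), 'top': ([0.479, -0.0839], [0.4785, -0.0837])}
106 (0.4685, 0.0156) {'scene': ([0.4692, 0.0151], [0.4686, 0.0158]), 'top': ([0.4701, 0.0164], [0.4693, 0.0161])}
124 (0.4512, 0.1148) {'scene': ([0.4517, 0.1142], [0.4513, 0.1148]), 'top': ([0.4522, 0.1161], [0.4519, 0.1154])}
jar [0.42986003 0.22116146 0.08781562] (array([0.42961939, 0.22085097]), np.float64(0.019539154926389933))
tin [ 0.50199826 -0.29223847  0.06470459] (array([ 0.50203425, -0.2924038 ]), np.float64(0.05015624921512158))
```

View pics/scenee.png

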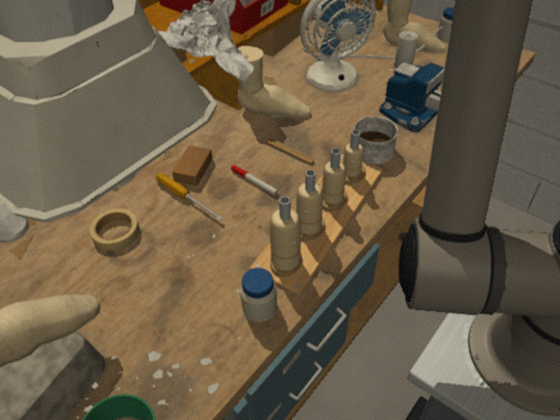

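View pics/tope.png

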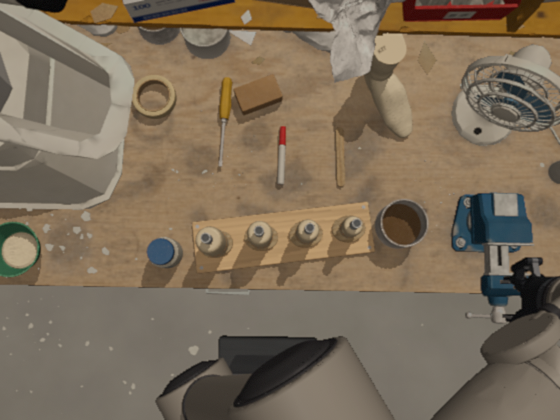

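All four stand upright in descending order from the jar (scene (285,235)) to the tin ((354,157)). Each is within about 2 mm of its pad centre, and the jar and tin haven't moved.

```bash
python3 -c "
from workcell import r
r.finish_job()"
```

```text
the job is handed in; nothing more can be done
```

All four models are standing upright on the curing board in height order, and the job is handed in at about 35 s of the 117 s allowed. From the jar to the tin they run 124, 106, 88, 70 on pads 1 to 4.

- **How it was done:** I gripped each model by its pipe and lowered it until it touched the pad. For 70 and 124 I tilted the tool 20° to keep the arm clear of the overhanging hood on the left.
- **Placing:** With the arm moved away, both cameras put every model within about 2 mm of its pad centre. The two views agreed with each other to about 2 mm, which is the calibration limit.
- **Jar and tin:** The top view shows both unmoved, within 0.5 mm.
- **Forces:** Every force I read was under 7 N, though I took readings only at the end of each move. The arm was touching nothing at hand-in.
- **Checks that disagreed:** In the first pictures the scene view placed some pad centres 2 to 9 mm off the top view, worst at pad 4, where my search area cut the pad off. I used the top view's values. No check failed.

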